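# Load the instrument dryer, shut its lid and set the timer by clicks from the stop

### The arm

A 7-joint arm with a two-finger parallel gripper is mounted at the origin on the work surface. World frame = base frame: x ahead of the robot, y to its left, z up, the work surface at z = 0. Lengths are in m, angles in rad, forces in N, time in s.
With the tool pointing down it reaches from about 0.425 to 0.925 m from the base axis. Payload 6.8 kg.
Tool frame: the origin (TCP) lies at the very end of the fingers, on their centre line; the grasp point (between the pads) lies grasp_offset behind it (grasp_offset is the distance from the TCP to the grasp point, in m); z points along the fingers, y is the direction in which the jaws open and shut (so a half turn about z gives the same grasp; the last joint's range is limited). The gripper opens to 85 mm and grips with 20 to 120 N. Pads are 22 mm wide; open, the fingers measure 114 mm over their backs; the gripper's body (76 mm by 85 mm) begins 54 mm behind the grasp point. The pads swing forward as they close: fully open they stand 13 mm farther back than shut.
Start: joints at [1.034, 0.477, 0.022, 1.555, -0.011, 1.109, -0.083], TCP at [0.281, -0.614, 0.231] pointing down, gripper open.
Joint ranges: [-2.96, 2.96], [-0.34, 2.1], [-1.41, 1.46], [0.24, 2.44], [-1.37, 4.51], [0.17, 1.92], [-2.96, 2.96]. Speed limits (rad/s): [2.39, 2.39, 3.14, 3.14, 3.14, 3.14, 3.14].

### API

Orientations are given as a unit quaternion [w, x, y, z].
In Python, from station import * gives the robot as it stands.
- The arm moves only by the shell command python3 -m handwheel 'ROWS' [FORCE]. ROWS is JSON, one flat list of numbers, 7 for each row, row after row: the shift along the world's x, y, z in cm, then the turn, a rotation vector about the world's x, y, z in degrees, then the opening, from 0 (shut) to 1 (fully open). In form: [tx, ty, tz, ax, ay, az, fingers, tx, ty, tz, ax, ay, az, fingers, ...]. A call has 1 to 8 rows; each row is the pose to reach, as a shift and turn from the pose measured when the call began; what a row does not reach only later rows make up. A row lasts 1/12 s, in which the tool goes at most 41.7 mm and 7.16 degrees, less where a joint would pass 70% of its speed; a pose out of reach is approached as far as the arm can. A call with a gripper value outside its range is refused whole. The fingers move at their own pace and stop on an object; FORCE is the grip in N (left out, the last holds). Time passes only in rows, so rows that repeat a pose let the fingers close. It gives the time, the measured TCP pose, the force and the opening at its end, in the units of the state.
- get_obs(): the state, without advancing time (a new reading comes with each control period).
- read_camera(name): name is "scene" or "top" or "wrist"; returns the picture (420x560x3 uint8, red, green, blue); there is no depth.
- camera_info(name): a dict with "fx", "fy", "cx", "cy" (pixels), "R" (3x3) and "t" (3): a world point X has camera coordinates R X + t; the wrist camera has in their place "mount" (4x4, takes a point from camera to tool coordinates, whose origin is the TCP and whose axes are the flange's). Camera axes: x right, y down, z forward; pixel columns grow to the right and rows downward; lengths in m; the calibration is good to about 2 mm. A picture is of the moment at which its call begins: read the wrist's pose just before it. camera_info takes no time and is no camera call.
- hand_in(): hands the job in, once; it reports no verdict.
The state is a dict: "t": time; "q": joint angles; "joint_vel": joint speeds; "joint_torque": joint torques, N m; "eef_pos": TCP position; "tool_rot": TCP orientation; "contact_force": force on the tool from outside, world axes, zero at the start; "torque": the same for the moment, N m; "gripper_width": opening from 0.0 (shut) to 1.0 (fully open).
Only numpy, scipy, OpenCV 4.12 (cv2) and the standard library are available. Lean on these libraries where they do the work, as an engineer would, in place of code of your own. Each camera call takes 0.05 s, during which the arm holds its last target. There are 200 camera calls.

### The job

Dry the instruments lying on the blue mat: fold the dryer's stiff lid up until it stands upright, lay every instrument from the mat down in the wire basket, then fold the lid fully shut. After that zero the timer by turning its dial all the way anticlockwise to the stop, then count six clicks back clockwise, and last of all press the start button fully home. Leave the bowl, the tape stand and the tray of other instruments where they are.

Things in the scene. Friction and masses are not known exactly. Their poses are not given: they have to be found in the camera images.
- dryer: Low stainless top-loading hot-air dryer, fixed to the bench. Origin: under the middle of its tank, at bench level; z up, +y towards its lid hinge (its back), -y towards its white control console (its front), x along its width. Tank outside 330 (x) x 180 (y), rim 150 high, walls 15 thick. The console is a 330 x 100 ledge in front of the tank (y -190 to -90), its top 120 above the bench; dial and button stand on it.
- basket (a point): Middle of the wire basket's floor inside the tank, 85 above the bench; axes as the dryer's. Inside the basket is 300 (x) x 150 (y), 65 deep to the rim. An instrument laid along y fits with 25 or more to spare.
- lid (a joint): Angle of the dryer's lid (rad): 0 shut, 1.57 upright, 1.9 its limit. Starts shut or a little ajar. Flat steel lid 336 x 178 x 8, turning about the hinge line, its front edge swinging up and back. The hinge is stiff: the lid stays at any angle where it is left; 5 to 10 N at the handle moves it.
- lid_handle (a point): Middle of the lid's handle: a straight round black bar 12 thick, 120 long between its posts, lying along the dryer's x, its axis 45 from the lid's outer face, 26 in from the lid's front edge. With the lid shut it lies 205 above the bench; with the lid upright it is on the lid's back, 304 above the bench, and there is a 39 gap between bar and lid. The point turns with the lid.
- lid_hinge (a point): Middle of the hinge line, which runs along the dryer's x, 152 above the bench; the handle bar's axis is 161 from it.
- dial (a joint): Angle of the timer dial (rad): 0 at its stop (fully anticlockwise seen from above, off), growing clockwise, 5.03 at the other end. It clicks every 0.419 rad (24 degrees) and is drawn into the nearest click when let go; one click is five minutes; six clicks are 2.513. A click takes about 0.08 N m.
- dial_grip (a point): On the dial's upright axis, 25 above the console, at the height to grip. The dial is a black round skirt 58 across and 11 high, with an upright wing grip across it, 48 long, 12 thick, its top 36 above the console. The point's x axis lies along the wing, towards the white pointer line; it turns with the dial. At the stop the pointer points to the front of the console and 36 degrees to the left of it, for someone facing the console; six clicks on it points straight at the lid.
- start (a joint): Travel of the start button (m): 0 up, 0.006 fully home (about 5 N); it springs back.
- start_top (a point): Middle of the top of the white round start button, 26 across, standing about 22 above the console, 135 from the dial axis along the dryer's +x.
- mat: Fixed thin blue mat, 310 x 340, 3 thick, with the instruments on it; origin under its middle.
- driver_1: A screwdriver handle: black ribbed eight-sided grip 70 long, 24 wide, 23 high, with a thin steel shank; 100 long in all, lying flat. Origin: underside, middle of the grip; x along it towards the shank (reaches from -35 to +65); z up. About 100 g. Absent in some starts.
- driver_2: A screwdriver handle: black ribbed eight-sided grip 70 long, 24 wide, 23 high, with a thin steel shank; 100 long in all, lying flat. Origin: underside, middle of the grip; x along it towards the shank (reaches from -35 to +65); z up. About 100 g. Absent in some starts.
- guide_1: A steel drill guide: flat bar handle 78 long, 16 wide, 14 high, with an upright sleeve 18 across and 30 high at its end. Origin: underside of the bar, near its middle; x along it towards the sleeve (reaches from -46 to +49, sleeve centre at +40); z up. About 90 g. Absent in some starts.
- guide_2: A steel drill guide: flat bar handle 78 long, 16 wide, 14 high, with an upright sleeve 18 across and 30 high at its end. Origin: underside of the bar, near its middle; x along it towards the sleeve (reaches from -46 to +49, sleeve centre at +40); z up. About 90 g. Absent in some starts.
- gallipot: Small steel bowl, 68 across, 45 high, on the bench; leave it.
- tape_stand: White tape stand with paper tape rolls, 80 x 150, 130 high; leave it.
- wire_tray: Perforated metal tray 220 x 160 x 60 with other instruments; leave it.
Not all that is in view belongs to the job. Leave any yellow look-alike of the guide_2 alone. What is shaped like the driver_1 but green is not meant.

How it is judged:
On the way, in this order (a step that is already met when the one before it is completed fails the run):
1. the lid stands upright (within 10 degrees) (value of joint lid between 1.396 and 1.745 rad), for 0.5 s.
2. every instrument lies in the basket, let go (x of driver_1 in the frame of basket between -0.15 and 0.15 m and y of driver_1 in the frame of basket between -0.075 and 0.075 m and z of driver_1 in the frame of basket between -0.01 and 0.04 m and angle between driver_1's own x axis and vertical between 1.2 and 1.94 rad and x of driver_2 in the frame of basket between -0.15 and 0.15 m and y of driver_2 in the frame of basket between -0.075 and 0.075 m and z of driver_2 in the frame of basket between -0.01 and 0.04 m and angle between driver_2's own x axis and vertical between 1.2 and 1.94 rad and x of guide_1 in the frame of basket between -0.15 and 0.15 m and y of guide_1 in the frame of basket between -0.075 and 0.075 m and z of guide_1 in the frame of basket between -0.01 and 0.04 m and angle between guide_1's own x axis and vertical between 1.2 and 1.94 rad and x of guide_2 in the frame of basket between -0.15 and 0.15 m and y of guide_2 in the frame of basket between -0.075 and 0.075 m and z of guide_2 in the frame of basket between -0.01 and 0.04 m and angle between guide_2's own x axis and vertical between 1.2 and 1.94 rad and contact force between each of driver_1, driver_2, guide_1, guide_2 and the fingers below 0.1 N), for 0.3 s.
3. the lid is fully shut (value of joint lid below 0.05 rad), for 0.3 s.
4. the dial is at its stop (value of joint dial below 0.12 rad), for 0.2 s.
5. the dial is six clicks back from its stop and let go (value of joint dial between 2.36 and 2.66 rad and contact force between dial and the fingers below 0.1 N), for 0.3 s.
6. the start button is pressed home (value of joint start above 0.0048 m), for 0.05 s.
At the end, for the whole second after the job is handed in: Every instrument lies at rest in the basket (origin inside it and under 40 mm above its floor, length within 20 degrees of level), the lid is shut (under 0.05 rad), the dial stands six clicks from its stop (2.51 rad, within 0.15) and the start button, pressed last, is up (all of step 2 and value of joint dial between 2.36 and 2.66 rad and value of joint lid below 0.05 rad and value of joint start below 0.002 m and linear speed of each of driver_1, driver_2, guide_1, guide_2 below 0.02 m/s); the robot touches nothing.
It fails at once if the steel bowl is moved more than 3 cm (distance of gallipot from where it was at the start of the episode above 0.03 m).
It fails at once if the tape stand is moved more than 3 cm (distance of tape_stand from where it was at the start of the episode above 0.03 m).
It fails at once if the tray of other instruments is moved more than 3 cm (distance of wire_tray from where it was at the start of the episode above 0.03 m).
Of driver_1, driver_2, guide_1, guide_2 only 3 to 4 are there at a start; the rules pass over those that are not, and their reading is None.
At some moment in a run one of driver_1, driver_2, guide_1, guide_2 may be knocked a few centimetres aside while the robot is not near it.
Once in a run the grip may slacken for a moment while it holds something.
It also fails if it takes over 210 s, if anything falls off the work surface, if the arm or the gripper's body presses on something with over 40 N, if the wrist force passes 120 N, or if a joint passes its speed limit or range.

## Working session

There is one attempt and no reset: what is moved stays moved. The work goes in short steps, Python scripts to look and compute and a shell command to move; the robot and the scene stay as the last step left them, time stands still between calls to the robot, and variables do not carry over. Pictures are saved under pics/ and viewed, on a budget of 14 in all, crops included, one or two more only if the job needs it, and the job is handed in when it is done.

```bash
mkdir -p pics; cat > h.py <<'E'
from station import *
import numpy as np, cv2
from scipy.spatial.transform import Rotation as Ro
def save(n,img): cv2.imwrite('pics/'+n,cv2.cvtColor(img,cv2.COLOR_RGB2BGR))
def cam(name):
    c=camera_info(name)
    K=np.array([[c['fx'],0,c['cx']],[0,c['fy'],c['cy']],[0,0,1]])
    if 'R' in c: return K,np.array(c['R']),np.array(c['t'])
    o=get_obs(); w,x,y,z=o['tool_rot']; T=np.eye(4); T[:3,:3]=Ro.from_quat([x,y,z,w]).as_matrix(); T[:3,3]=o['eef_pos']
    M=np.linalg.inv(T@np.array(c['mount'])); return K,M[:3,:3],M[:3,3]
def px2w(C,u,v,z):
    K,R,t=C; d=R.T@np.linalg.inv(K)@[u,v,1]; o=-R.T@t; return o+d*(z-o[2])/d[2]
def w2px(C,X):
    K,R,t=C; p=K@(R@np.array(X)+t); return p[:2]/p[2]
E
python3 - <<'E'
from h import *
o=get_obs();print(o)
for n in ['scene','top','wrist']:
    i=camera_info(n); print(n,{k:np.round(v,3).tolist() for k,v in i.items()})
a=read_camera('top');b=read_camera('scene')
np.save('top0.npy',a);np.save('scene0.npy',b)
save('top0.png',cv2.resize(a,(800,600)));save('scene0.png',cv2.resize(b,(800,600)))
E
```

```text
{'t': 0.0, 'q': array([ 1.03392899,  0.477809  ,  0.02232964,  1.55643571, -0.01153355,
        1.10932788, -0.08309078]), 'joint_vel': array([ 5.31161537e-04, -8.04274578e-04, -3.06185905e-04,  1.29260778e-03,
       -2.14131179e-03,  7.62128097e-05, -1.98366516e-04]), 'joint_torque': array([ 2.27260530e-04, -5.96461308e+01,  1.60800051e+00, -2.81203580e+01,
        1.24869586e-02,  9.36207158e-03, -2.50470765e-05]), 'eef_pos': array([ 0.28038477, -0.61335649,  0.2303262 ]), 'tool_rot': array([-8.92604400e-04,  9.77104625e-01,  2.12757360e-01, -2.47356786e-04]), 'contact_force': array([-1.58480281, -0.83954906, -0.21274188]), 'torque': array([ 0.05409852, -0.00910872, -0.02863698]), 'gripper_width': 1.00169205712142}
scene {'fx': 470.444, 'fy': 470.444, 'cx': 282.39, 'cy': 210.955, 'R': [[0.516, 0.857, 0.015], [0.717, -0.422, -0.554], [-0.469, 0.296, -0.832]], 't': [-0.282, -0.325, 1.731]}
top {'fx': 380.53, 'fy': 380.53, 'cx': 282.589, 'cy': 204.74, 'R': [[-0.022, -0.999, -0.026], [-0.991, 0.025, -0.133], [0.133, 0.023, -0.991]], 't': [0.032, 0.572, 1.448]}
wrist {'fx': 376.057, 'fy': 376.057, 'cx': 279.344, 'cy': 204.295, 'mount': [[-0.0, -0.952, -0.307, 0.079], [1.0, -0.0, 0.0, 0.0], [-0.0, -0.307, 0.952, -0.142], [0.0, 0.0, 0.0, 1.0]]}
```

View pics/top0.png

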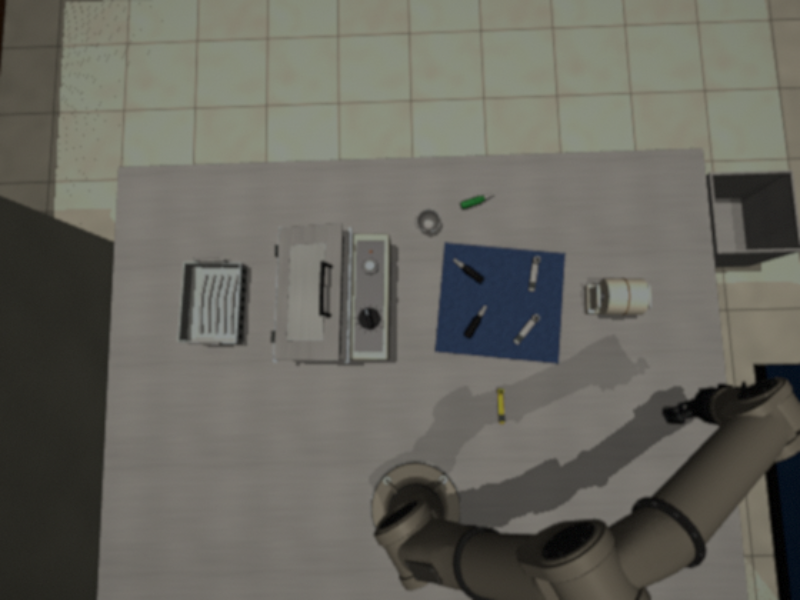

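View pics/scene0.png

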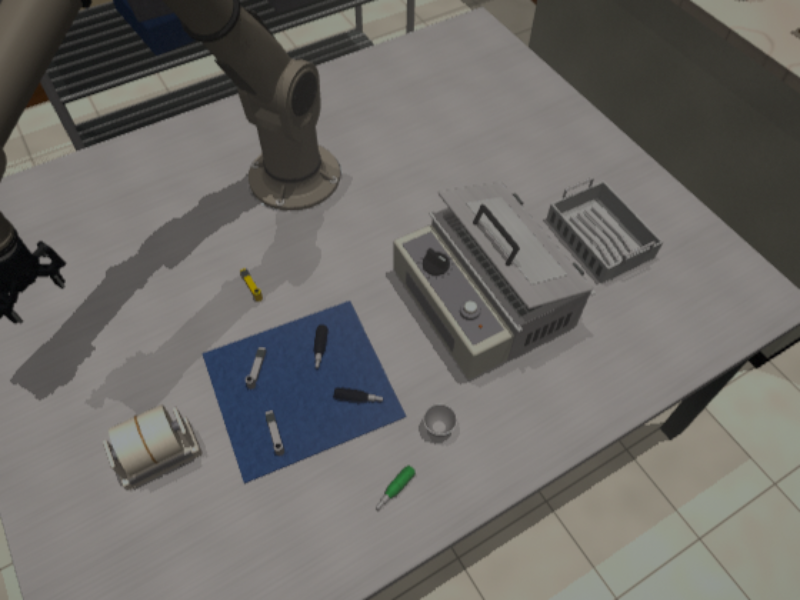

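```bash
python3 - <<'E'
from h import *
import station
print([ (k,getattr(station,k)) for k in dir(station) if 'off' in k.lower()])
T=cam('top');S=cam('scene');s=.7
def P(u,v,z): return np.round(px2w(T,u*s,v*s,z),3)
for n,u,v,z in [('conTL',352,236,.12),('conTR',389,237,.12),('conBR',387,358,.12),('conBL',351,360,.12),('dial',369,316,.15),('btn',371,266,.142),
 ('drA',474,275,.015),('drAs',455,261,.01),('drB',471,327,.015),('drBs',485,307,.01),('gA1',535,257,.015),('gA2',533,290,.01),('gB1',538,316,.015),('gB2',517,343,.01),('bowl',429,221,.04),('green',475,202,.01),('tape',620,297,.1)]: print(n,P(u,v,z))
def tri(a,b):
    A=[];B=[]
    for (K,R,t),(u,v) in ((T,a),(S,b)):
        M=K@np.c_[R,t]; u*=s;v*=s
        for r in (u*M[2]-M[0], v*M[2]-M[1]): A.append(r[:3]);B.append(-r[3])
    x=np.linalg.lstsq(np.array(A),np.array(B),rcond=None)[0]; return np.round(x,3)
print('h far',tri((329,263),(516,256)),'h near',tri((323,316),(480,211)))
a=np.load('top0.npy')[140:280,180:300];b=np.load('scene0.npy')[120:270,260:420]
a=cv2.resize(a,None,fx=4,fy=4,interpolation=cv2.INTER_CUBIC)
b=cv2.resize(b,None,fx=3.4,fy=3.4,interpolation=cv2.INTER_CUBIC)
b=cv2.resize(b,(544,510))
save('crop1.png',cv2.resize(np.clip(a*1.5,0,255).astype(np.uint8),None,fx=1,fy=1)); save('crop2.png',b)
E
```

```text
[('grasp_offset', 0.0187)]
conTL [0.715 0.149 0.12 ]
conTR [0.71  0.052 0.12 ]
conBR [0.395 0.062 0.12 ]
conBL [0.392 0.154 0.12 ]
dial [0.5   0.104 0.15 ]
btn [0.63  0.098 0.142]
drA [ 0.62  -0.178  0.015]
drAs [ 0.662 -0.127  0.01 ]
drB [ 0.476 -0.164  0.015]
drBs [ 0.53  -0.205  0.01 ]
gA1 [ 0.666 -0.349  0.015]
gA2 [ 0.574 -0.34   0.01 ]
gB1 [ 0.501 -0.348  0.015]
gB2 [ 0.429 -0.288  0.01 ]
bowl [ 0.771 -0.057  0.04 ]
green [ 0.831 -0.189  0.01 ]
tape [ 0.538 -0.543  0.1  ]
h far [0.627 0.198 0.232] h near [0.496 0.208 0.23 ]
```

View pics/crop1.png

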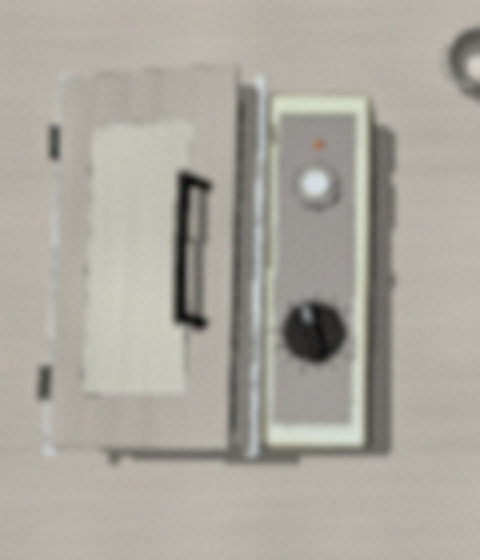

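View pics/crop2.png

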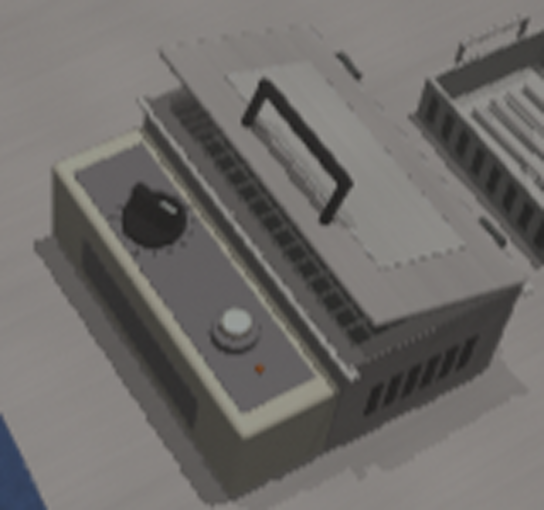

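```bash
cat >> h.py <<'E'
def tri(a,b):
    A=[];B=[]
    for (K,R,t),(u,v) in ((cam('top'),a),(cam('scene'),b)):
        M=K@np.c_[R,t]
        for r in (u*M[2]-M[0], v*M[2]-M[1]): A.append(r[:3]);B.append(-r[3])
    return np.round(np.linalg.lstsq(np.array(A),np.array(B),rcond=None)[0],3)
E
python3 - <<'E'
from h import *
T=cam('top')
a=lambda u,v:(180+u/4,140+v/4)
b=lambda u,v:(260+u/3.4,120+v/3.4)
print('bar',tri(a(181,320),b(267,85)),tri(a(185,178),b(348,185)))
for n,u,v,z in [('dial',314,330,.128),('btn',315,183,.142),('TL',271,96,.12),('TR',370,97,.12),('BR',363,447,.12),('BL',263,445,.12)]: print(n,np.round(px2w(T,*a(u,v),z),3))
for n,p,q in [('btn',a(315,183),b(237,322)),('dialtop',a(314,330),b(152,215)),('hinge far',a(57,75),b(523,285)),('lid front far',a(240,68),b(375,327)),('lidfrontnear',a(233,447),b(163,50))]: print(n,tri(p,q))
o=get_obs();print(o['eef_pos'])
E
```

```text
bar [0.5   0.21  0.244] [0.621 0.206 0.242]
dial [0.498 0.106 0.128]
btn [0.631 0.102 0.142]
TL [0.719 0.144 0.12 ]
TR [0.716 0.051 0.12 ]
BR [0.391 0.063 0.12 ]
BL [0.394 0.154 0.12 ]
btn [0.633 0.103 0.135]
dialtop [0.498 0.106 0.129]
hinge far [0.734 0.333 0.149]
lid front far [0.726 0.164 0.203]
lidfrontnear [0.395 0.174 0.208]
[ 0.28042832 -0.6134033   0.23044381]
```

```bash
python3 -m handwheel '[25,15,12,0,0,-26.5,0.6, 25,15,12,0,0,-26.5,0.6, 25,15,12,0,0,-26.5,0.6, 25,15,12,0,0,-26.5,0.6, 25,15,12,0,0,-26.5,0.6, 25,15,12,0,0,-26.5,0.6, 25,15,12,0,0,-26.5,0.6, 25,15,12,0,0,-26.5,0.6]' 30
python3 -m handwheel '[3,33,0,0,0,0,0.6, 3,33,0,0,0,0,0.6, 3,33,0,0,0,0,0.6, 3,33,0,0,0,0,0.6, 3,33,0,0,0,0,0.6, 3,33,0,0,0,0,0.6, 3,33,0,0,0,0,0.6, 3,33,0,0,0,0,0.6]'
python3 -m handwheel '[0,31,0,0,0,0,0.5, 0,31,0,0,0,0,0.5, 0,31,0,0,0,0,0.5, 0,31,0,0,0,0,0.5, 0,31,0,0,0,0,0.5, 0,31,0,0,0,0,0.5, 0,31,0,0,0,0,0.5, 0,31,0,0,0,0,0.5]'
python3 - <<'E'
from h import *
o=get_obs();print(o['t'],o['eef_pos'],o['tool_rot'],o['contact_force'])
C=cam('wrist');i=read_camera('wrist');save('w1.png',i)
print([w2px(C,p) for p in ([.5,.21,.243],[.621,.206,.243],[.561,.208,.243])])
E
```

```text
t: 0.77
eef_pos: [0.5355, -0.4591, 0.3518]
tool_rot: [-0.002, 1.0, -0.014, 0.002]
contact_force: [0.9, 1.0, 0.8]
gripper_width: 0.602
t: 1.43
eef_pos: [0.5647, -0.1299, 0.3515]
tool_rot: [-0.001, 1.0, -0.014, 0.001]
contact_force: [1.2, 0.1, -0.1]
gripper_width: 0.602
t: 2.1
eef_pos: [0.563, 0.1867, 0.3512]
tool_rot: [-0.003, 1.0, -0.011, 0.001]
contact_force: [-1.0, 0.6, -0.3]
gripper_width: 0.496
2.1 [0.56295046 0.1866622  0.35118369] [-2.79605366e-03  9.99938962e-01 -1.06699071e-02  6.38450622e-04] [-1.00288559  0.61508375 -0.32557849]
[array([250.75636635, 282.33998964]), array([248.57052817, 117.13462743]), array([249.70755557, 204.85383601])]
```

View pics/w1.png

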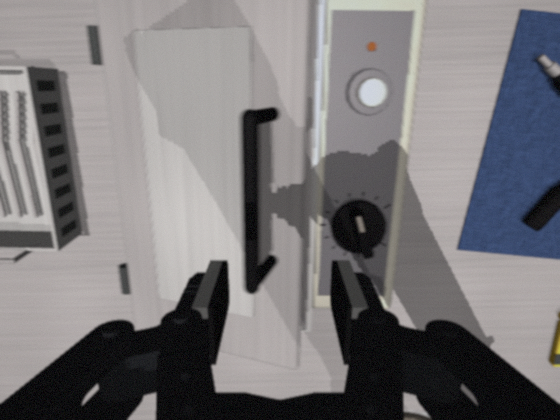

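```bash
python3 -m handwheel '[0,2.2,-5,0,0,0,0.5, 0,2.2,-8,0,0,0,0.5, 0,2.2,-11,0,0,0,0.5, 0,2.2,-12.5,0,0,0,0.5, 0,2.2,-12.5,0,0,0,0.5, 0,2.2,-12.5,0,0,0,0.5]' 25
python3 -m handwheel '[0,0,0,0,0,0,0, 0,0,0,0,0,0,0, 0,0,0,0,0,0,0, 0,0,0,0,0,0,0, 0,0,0,0,0,0,0, 0,0,0,0,0,0,0]' 25
```

```text
t: 2.65
eef_pos: [0.5622, 0.2109, 0.2254]
tool_rot: [-0.003, 1.0, -0.009, -0.0]
contact_force: [0.5, -0.0, -0.1]
gripper_width: 0.5
t: 3.15
eef_pos: [0.5633, 0.2054, 0.2274]
tool_rot: [-0.0, 1.0, -0.011, 0.0]
contact_force: [-3.9, -12.7, 7.1]
gripper_width: 0.129
```

```bash
python3 -m handwheel '[0,0.9,1.1,0,0,0,0, 0,1.8,2.2,0,0,0,0, 0,2.9,3.1,0,0,0,0, 0,4.0,4.0,0,0,0,0, 0,5.2,4.7,0,0,0,0, 0,6.4,5.4,0,0,0,0, 0,7.7,5.9,0,0,0,0, 0,7.7,5.9,0,0,0,0]' 25
```

```text
t: 3.82
eef_pos: [0.5658, 0.2834, 0.2867]
tool_rot: [-0.001, 1.0, -0.011, 0.003]
contact_force: [10.2, 4.6, -10.6]
gripper_width: 0.13
```

```bash
python3 -m handwheel '[0,1.4,0.4,0,0,0,0, 0,2.7,0.7,0,0,0,0, 0,4.1,0.9,0,0,0,0, 0,5.5,0.95,0,0,0,0, 0,6.9,0.9,0,0,0,0, 0,8.3,0.7,0,0,0,0, 0,9.7,0.4,0,0,0,0, 0,11,0,0,0,0,0]' 25
python3 -m handwheel '[0,0.3,0,0,0,0,0, 0,0.3,0,0,0,0,0, 0,0.3,0,0,0,0,0, 0,0.3,0,0,0,0,0, 0,0.3,0,0,0,0,0, 0,0.3,0,0,0,0,0, 0,0.3,0,0,0,0,0]' 25
```

```text
t: 4.48
eef_pos: [0.5696, 0.3899, 0.2883]
tool_rot: [0.001, 1.0, -0.014, 0.005]
contact_force: [6.6, -6.7, -2.2]
gripper_width: 0.128
t: 5.07
eef_pos: [0.5696, 0.392, 0.2877]
tool_rot: [0.002, 1.0, -0.014, 0.005]
contact_force: [2.5, -0.1, -14.3]
gripper_width: 0.127
```

```bash
python3 -m handwheel '[0,0.4,-0.1,0,0,0,0, 0,0.7,-0.3,0,0,0,0, 0,0.7,-0.3,0,0,0,0, 0,0.7,-0.3,0,0,0,0.42, 0,0.7,-0.3,0,0,0,0.42, 0,0.7,-0.3,0,0,0,0.42, 0,0.7,-0.3,0,0,0,0.42, 0,0.7,-0.3,0,0,0,0.42]' 25
python3 -m handwheel '[0,0,2,0,0,0,0.42, 0,0,4,0,0,0,0.42, 0,0,8,0,0,0,0.42, 0,0,12,0,0,0,0.42, 0,0,12,0,0,0,0.42]' 25
python3 - <<'E'
from h import *
b=read_camera('scene');np.save('s1.npy',b)
save('s1.png',cv2.resize(b[60:340,100:473],(800,600),interpolation=cv2.INTER_CUBIC))
E
```

```text
t: 5.73
eef_pos: [0.5697, 0.3998, 0.2857]
tool_rot: [0.001, 1.0, -0.014, 0.006]
contact_force: [0.2, 0.1, 0.6]
gripper_width: 0.419
t: 6.15
eef_pos: [0.5713, 0.402, 0.4159]
tool_rot: [-0.004, 1.0, -0.014, 0.011]
contact_force: [0.7, -0.2, 1.6]
gripper_width: 0.421
```

View pics/s1.png

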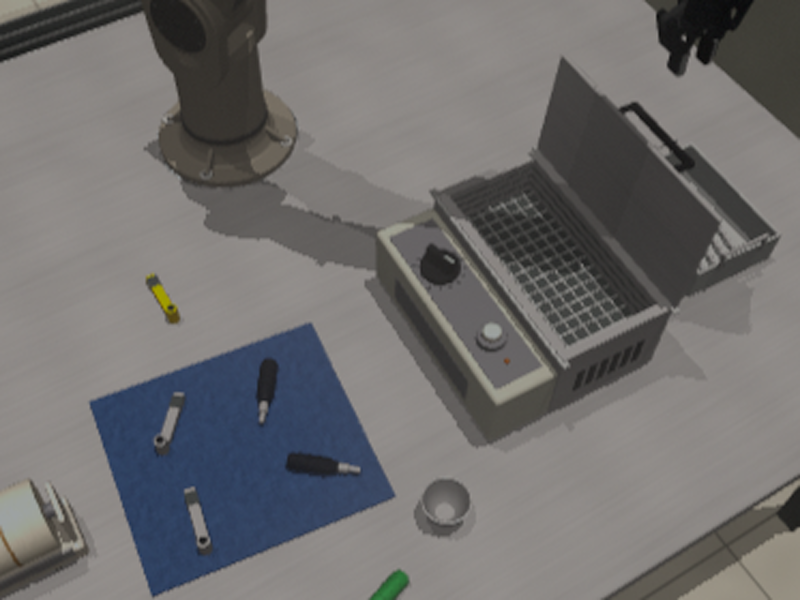

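```bash
python3 - <<'E'
from h import *
S=cam('scene');k=373/800
for n,u,v,z in [('FL',437,195,.15),('BL',540,150,.15),('FR',565,362,.15),('BR',665,302,.15),('dA',313,463,.012),('dAs',357,468,.009),('dB',267,380,.012),('dBs',262,420,.009),('gAsleeve',204,545,.03),('gAend',190,490,.012),('gBsleeve',160,443,.03),('gBend',180,396,.012),('bowl',446,490,.045)]:
    print(n,np.round(px2w(S,100+u*k,60+v*k,z),3))
E
```

```text
FL [0.403 0.162 0.15 ]
BL [0.406 0.343 0.15 ]
FR [0.728 0.152 0.15 ]
BR [0.72  0.326 0.15 ]
dA [ 0.626 -0.172  0.012]
dAs [ 0.661 -0.124  0.009]
dB [ 0.477 -0.166  0.012]
dBs [ 0.53  -0.201  0.009]
gAsleeve [ 0.664 -0.351  0.03 ]
gAend [ 0.577 -0.333  0.012]
gBsleeve [ 0.502 -0.34   0.03 ]
gBend [ 0.438 -0.284  0.012]
bowl [ 0.763 -0.047  0.045]
```

```bash
cat >> h.py <<'E'
def pose():
    o=get_obs(); w,x,y,z=o['tool_rot']; R=Ro.from_quat([x,y,z,w]).as_matrix()
    return o,np.degrees(np.arctan2(R[1,0],R[0,0]))
def detect(n,x,y,r=.075,z=.012):
    """non-blue blob near (x,y) in the wrist picture -> rect on plane z"""
    C=cam('wrist'); i=read_camera('wrist'); save(n,i); f=i.astype(int)
    m=((f[...,2]-f[...,0])<25).astype(np.uint8)
    v,u=np.mgrid[0:420,0:560]; K,R,t=C
    d=np.stack([u,v,np.ones_like(u)],-1)@np.linalg.inv(K).T@R; o=-R.T@t
    P=o+d*((z-o[2])/d[...,2])[...,None]
    m&=(np.hypot(P[...,0]-x,P[...,1]-y)<r)
    m=cv2.morphologyEx(m,cv2.MORPH_OPEN,np.ones((3,3),np.uint8))
    N,L,s,c=cv2.connectedComponentsWithStats(m)
    for k in range(1,N):
        if s[k,4]<150: continue
        p=P[L==k][:,:2]; mu=p.mean(0); (cx,cy),(w,h),a=cv2.minAreaRect((p*1000).astype(np.float32))
        e=np.linalg.svd(p-mu,full_matrices=False)[2][0]
        print('blob',s[k].tolist(),'mean',mu.round(4),'rect c',round(cx),round(cy),'size',round(w),round(h),'axis az',round(np.degrees(np.arctan2(e[1],e[0])),1))
E
python3 -m handwheel '[5,-33,0,0,0,54,0.6, 5,-33,0,0,0,54,0.6, 5,-33,0,0,0,54,0.6, 5,-33,0,0,0,54,0.6, 5,-33,0,0,0,54,0.6, 5,-33,0,0,0,54,0.6, 5,-33,0,0,0,54,0.6, 5,-33,0,0,0,54,0.6]' 40
python3 -m handwheel '[-1.5,-24.5,-14,0,0,0,0.6, -1.5,-24.5,-14,0,0,0,0.6, -1.5,-24.5,-14,0,0,0,0.6, -1.5,-24.5,-14,0,0,0,0.6, -1.5,-24.5,-14,0,0,0,0.6, -1.5,-24.5,-14,0,0,0,0.6, -1.5,-24.5,-14,0,0,0,0.6, -1.5,-24.5,-14,0,0,0,0.6]'
python3 - <<'E'
from h import *
o,a=pose();print(o['eef_pos'],a);detect('wA.png',.622,-.176)
E
```

```text
t: 6.87
eef_pos: [0.6194, 0.0771, 0.4114]
tool_rot: [-0.007, 0.896, 0.445, 0.007]
contact_force: [0.1, -0.9, 0.2]
gripper_width: 0.6
t: 7.53
eef_pos: [0.6003, -0.1766, 0.2663]
tool_rot: [-0.007, 0.898, 0.44, 0.003]
contact_force: [-0.9, -0.9, -1.0]
gripper_width: 0.602
[ 0.60029959 -0.1766378   0.26627322] 52.19527907097803
blob [288, 82, 23, 99, 1720] mean [ 0.6307 -0.1671] rect c 634 -162 size 101 23 axis az -128.8
```

View pics/wA.png

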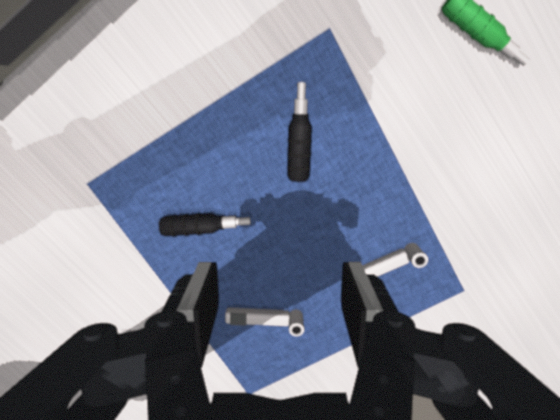

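```bash
python3 -m handwheel '[2.4,0.3,-4,0,0,-1,0.6, 2.4,0.3,-8,0,0,-1,0.6, 2.4,0.3,-12,0,0,-1,0.6, 2.4,0.3,-16,0,0,-1,0.6, 2.4,0.3,-20,0,0,-1,0.6, 2.4,0.3,-23,0,0,-1,0.6, 2.4,0.3,-25,0,0,-1,0.6, 2.4,0.3,-26,0,0,-1,0.6]' 40
python3 -m handwheel '[0,0,0,0,0,0,0, 0,0,0,0,0,0,0, 0,0,0,0,0,0,0, 0,0,0,0,0,0,0, 0,0,0,0,0,0,0, 0,0,0,0,0,0,0]' 40
python3 -m handwheel '[0,0,4,0,0,0,0, 0,0,8,0,0,0,0, 0,0,12,0,0,0,0, 0,0,16,0,0,0,0, 0,0,20,0,0,0,0, 0,0,24,0,0,0,0, 0,0,26,0,0,0,0, 0,0,26,0,0,0,0]' 40
```

```text
t: 8.25
eef_pos: [0.6243, -0.1671, 0.005]
tool_rot: [-0.01, 0.901, 0.434, 0.003]
contact_force: [-0.1, -0.6, -0.7]
gripper_width: 0.6
t: 8.75
eef_pos: [0.6249, -0.1675, 0.0061]
tool_rot: [-0.009, 0.901, 0.434, 0.004]
contact_force: [-0.1, -0.1, -1.7]
gripper_width: 0.268
t: 9.42
eef_pos: [0.6278, -0.1679, 0.2734]
tool_rot: [-0.006, 0.901, 0.434, 0.009]
contact_force: [0.3, -0.4, -0.8]
gripper_width: 0.27
```

```bash
python3 -m handwheel '[2.5,30,0,0,0,36.7,0, 2.5,30,0,0,0,36.7,0, 2.5,30,0,0,0,36.7,0, 2.5,30,0,0,0,36.7,0, 2.5,30,0,0,0,36.7,0, 2.5,30,0,0,0,36.7,0, 2.5,30,0,0,0,36.7,0, 2.5,30,0,0,0,36.7,0]' 40
python3 -m handwheel '[0,9,0,0,0,0,0, 0,9,0,0,0,0,0, 0,9,0,0,0,0,0, 0,9,0,0,0,0,0]' 40
python3 -c "
from h import *
o,a=pose();print(o['eef_pos'],a)"
```

```text
t: 10.08
eef_pos: [0.6509, 0.1421, 0.2731]
tool_rot: [-0.01, 0.715, 0.699, 0.008]
contact_force: [-1.2, 0.8, -0.6]
gripper_width: 0.268
t: 10.42
eef_pos: [0.6482, 0.2394, 0.2724]
tool_rot: [-0.013, 0.712, 0.703, 0.008]
contact_force: [0.2, 0.5, -0.5]
gripper_width: 0.269
[0.64815833 0.23944137 0.27239013] 89.26412083735583
```

```bash
python3 -m handwheel '[0.5,-1.7,-2,0,0,-1,0, 0.5,-1.7,-6,0,0,-1,0, 0.5,-1.7,-10,0,0,-1,0, 0.5,-1.7,-13,0,0,-1,0, 0.5,-1.7,-15.5,0,0,-1,0, 0.5,-1.7,-17,0,0,-1,0, 0.5,-1.7,-17.7,0,0,-1,0, 0.5,-1.7,-17.7,0,0,-1,0]' 40
python3 -m handwheel '[0,0,0,0,0,0,0, 0,0,0,0,0,0,0.45, 0,0,0,0,0,0,0.45, 0,0,0,0,0,0,0.45, 0,0,0,0,0,0,0.45, 0,0,3,0,0,0,0.45, 0,0,7,0,0,0,0.45, 0,0,11,0,0,0,0.45]' 40
python3 -m handwheel '[0,0,4,0,0,0,0.5, 0,0,8,0,0,0,0.5]' 40
python3 - <<'E'
from h import *
o,a=pose();print(o['eef_pos'],a)
save('b1.png',read_camera('wrist'))
E
```

```text
t: 11.08
eef_pos: [0.6525, 0.2215, 0.0938]
tool_rot: [-0.013, 0.718, 0.696, 0.007]
contact_force: [0.3, -1.0, -0.5]
gripper_width: 0.273
t: 11.75
eef_pos: [0.6517, 0.2212, 0.2045]
tool_rot: [-0.013, 0.718, 0.696, 0.006]
contact_force: [0.6, 0.4, 0.5]
gripper_width: 0.447
t: 11.92
eef_pos: [0.6514, 0.2212, 0.2872]
tool_rot: [-0.013, 0.718, 0.696, 0.007]
contact_force: [1.2, -0.3, -0.3]
gripper_width: 0.495
[0.65139393 0.22123383 0.28721701] 88.26314509664259
```

View pics/b1.png

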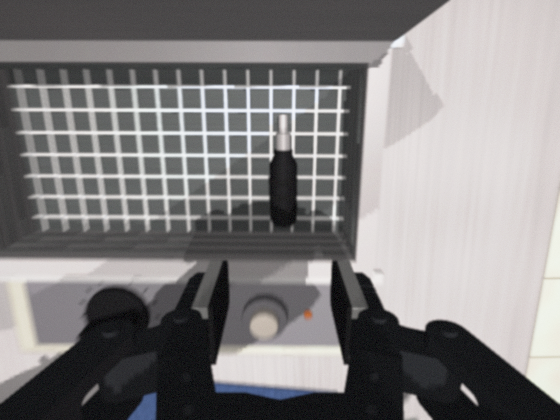

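```bash
python3 -m handwheel '[-3,-33,0,0,0,-57,0.6, -3,-33,0,0,0,-57,0.6, -3,-33,0,0,0,-57,0.6, -3,-33,0,0,0,-57,0.6, -3,-33,0,0,0,-57,0.6, -3,-33,0,0,0,-57,0.6, -3,-33,0,0,0,-57,0.6, -3,-33,0,0,0,-57,0.6]' 40
python3 -m handwheel '[-1.5,-23.5,0,0,0,-41,0.6, -1.5,-23.5,0,0,0,-41,0.6, -1.5,-23.5,0,0,0,-41,0.6, -1.5,-23.5,0,0,0,-41,0.6, -1.5,-23.5,0,0,0,-41,0.6, -1.5,-23.5,0,0,0,-41,0.6, -1.5,-23.5,0,0,0,-41,0.6, -1.5,-23.5,0,0,0,-41,0.6]'
python3 - <<'E'
from h import *
o,a=pose();print(o['eef_pos'],a);detect('wB.png',.62,-.344,.07)
E
```

```text
t: 12.63
eef_pos: [0.6241, -0.1097, 0.2977]
tool_rot: [-0.003, 0.964, 0.266, 0.017]
contact_force: [0.7, -0.1, 0.5]
gripper_width: 0.597
t: 13.3
eef_pos: [0.6082, -0.3472, 0.2975]
tool_rot: [0.004, 0.996, -0.09, 0.017]
contact_force: [0.1, 0.4, -0.3]
gripper_width: 0.604
[ 0.6082013  -0.34716072  0.2975487 ] -10.363843746906504
blob [265, 113, 18, 83, 1230] mean [ 0.6201 -0.3434] rect c 619 -344 size 19 94 axis az 168.8
```

```bash
python3 -m handwheel '[0.5,0.4,-4,0.6,2,-1,0.6, 0.5,0.4,-8,0.6,2,-1,0.6, 0.5,0.4,-12,0.6,2,-1,0.6, 0.5,0.4,-16,0.6,2,-1,0.6, 0.5,0.4,-20,0.6,2,-1,0.6, 0.5,0.4,-24,0.6,2,-1,0.6, 0.5,0.4,-27,0.6,2,-1,0.6, 0.5,0.4,-28.5,0.6,2,-1,0.6]' 40
python3 -m handwheel '[0,0,-0.5,0,0,0,0.6, 0,0,-0.5,0,0,0,0.6, 0,0,-0.5,0,0,0,0, 0,0,-0.5,0,0,0,0, 0,0,-0.5,0,0,0,0, 0,0,-0.5,0,0,0,0, 0,0,-0.5,0,0,0,0, 0,0,-0.5,0,0,0,0]' 40
python3 -m handwheel '[0,0,4,0,0,0,0, 0,0,8,0,0,0,0, 0,0,12,0,0,0,0, 0,0,16,0,0,0,0, 0,0,20,0,0,0,0, 0,0,24,0,0,0,0, 0,0,26,0,0,0,0, 0,0,26,0,0,0,0]' 40
python3 -c "
from h import *
o,a=pose();print(o['eef_pos'],a)"
```

```text
t: 14.02
eef_pos: [0.6126, -0.3364, 0.0082]
tool_rot: [-0.002, 0.995, -0.095, -0.004]
contact_force: [-0.8, 0.2, -0.2]
gripper_width: 0.603
t: 14.68
eef_pos: [0.6143, -0.3374, 0.0058]
tool_rot: [-0.002, 0.995, -0.095, -0.002]
contact_force: [0.1, -0.2, 7.1]
gripper_width: 0.171
t: 15.35
eef_pos: [0.6168, -0.3389, 0.2739]
tool_rot: [0.0, 0.995, -0.096, 0.004]
contact_force: [0.6, 0.1, -0.9]
gripper_width: 0.172
[ 0.61682332 -0.33888698  0.27390448] -10.963774208328251
```

```bash
python3 -m handwheel '[-1,33,0,0,0,56,0, -1,33,0,0,0,56,0, -1,33,0,0,0,56,0, -1,33,0,0,0,56,0, -1,33,0,0,0,56,0, -1,33,0,0,0,56,0, -1,33,0,0,0,56,0, -1,33,0,0,0,56,0]' 40
python3 -m handwheel '[-1.4,22.5,0,0,0,43,0, -1.4,22.5,0,0,0,43,0, -1.4,22.5,0,0,0,43,0, -1.4,22.5,0,0,0,43,0, -1.4,22.5,0,0,0,43,0, -1.4,22.5,0,0,0,43,0, -1.4,22.5,0,0,0,43,0, -1.4,22.5,0,0,0,43,0]' 40
python3 -c "
from h import *
o,a=pose();print(o['eef_pos'],a)"
```

```text
t: 16.02
eef_pos: [0.6058, -0.0059, 0.2737]
tool_rot: [-0.002, 0.922, 0.386, 0.004]
contact_force: [0.8, 0.6, -1.2]
gripper_width: 0.175
t: 16.68
eef_pos: [0.5908, 0.2203, 0.2731]
tool_rot: [-0.004, 0.716, 0.698, 0.002]
contact_force: [-0.4, 0.3, -0.8]
gripper_width: 0.174
[0.59084474 0.22032805 0.27311636] 88.61381807576959
```

```bash
python3 -m handwheel '[0,0.3,-4,0,0,0,0, 0,0.3,-8,0,0,0,0, 0,0.3,-11,0,0,0,0, 0,0.3,-14,0,0,0,0, 0,0.3,-16,0,0,0,0, 0,0.3,-17.4,0,0,0,0, 0,0.3,-17.8,0,0,0,0, 0,0.3,-17.8,0,0,0,0]' 40
python3 -m handwheel '[0,0,0,0,0,0,0, 0,0,0,0,0,0,0.4, 0,0,0,0,0,0,0.4, 0,0,0,0,0,0,0.4, 0,0,0,0,0,0,0.4, 0,0,3,0,0,0,0.4, 0,0,7,0,0,0,0.4, 0,0,11,0,0,0,0.4]' 40
python3 -m handwheel '[0,-4,4,0,0,0,0.5, 0,-8,8,0,0,-7,0.5, 0,-12,8,0,0,-14,0.5, 0,-16,8,0,0,-21,0.5, 0,-20,8,0,0,-28,0.5, 0,-24,8,0,0,-35,0.5, 0,-28,8,0,0,-42,0.5, 0,-32,8,0,0,-49,0.5]' 40
python3 -c "
from h import *
o,a=pose();print(o['eef_pos'],a)"
```

```text
t: 17.35
eef_pos: [0.5908, 0.2218, 0.0944]
tool_rot: [-0.004, 0.716, 0.698, 0.001]
contact_force: [-0.4, -0.1, -0.5]
gripper_width: 0.173
t: 18.02
eef_pos: [0.5899, 0.2216, 0.205]
tool_rot: [-0.004, 0.716, 0.698, 0.0]
contact_force: [0.7, -0.2, -0.4]
gripper_width: 0.399
t: 18.68
eef_pos: [0.5896, -0.0861, 0.2859]
tool_rot: [-0.003, 0.942, 0.335, 0.003]
contact_force: [1.3, 0.2, -0.7]
gripper_width: 0.5
[ 0.589625   -0.08609149  0.28588457] 39.17418898832163
```

```bash
python3 -m handwheel '[-12,-23,0,0,0,-56,0.6, -12,-23,0,0,0,-56,0.6, -12,-23,0,0,0,-56,0.6, -12,-23,0,0,0,-56,0.6, -12,-23,0,0,0,-56,0.6, -12,-23,0,0,0,-56,0.6, -12,-23,0,0,0,-56,0.6, -12,-23,0,0,0,-56,0.6]' 40
python3 -m handwheel '[0,0,-1,0,0,-23,0.6, 0,0,-1,0,0,-23,0.6, 0,0,-1,0,0,-23,0.6, 0,0,-1,0,0,-23,0.6, 0,0,-1,0,0,-23,0.6]'
python3 - <<'E'
from h import *
o,a=pose();print(o['eef_pos'],o['tool_rot'],a);detect('wC.png',.47,-.316,.07)
E
```

```text
t: 19.35
eef_pos: [0.4665, -0.3209, 0.2864]
tool_rot: [-0.001, 0.988, -0.153, 0.004]
contact_force: [0.3, 0.1, 0.2]
gripper_width: 0.599
t: 19.77
eef_pos: [0.4667, -0.3206, 0.2767]
tool_rot: [0.0, 0.938, -0.348, 0.004]
contact_force: [0.7, -0.4, 0.1]
gripper_width: 0.601
[ 0.46670871 -0.32063077  0.27672254] [ 1.47350559e-04  9.37600151e-01 -3.47690223e-01  4.17664699e-03] -40.693176026893696
blob [267, 120, 19, 87, 1320] mean [ 0.467  -0.3154] rect c 466 -314 size 19 96 axis az 139.4
```

```bash
python3 -m handwheel '[-0.5,0.6,-4,0,0,0,0.6, -0.5,0.6,-8,0,0,0,0.6, -0.5,0.6,-12,0,0,0,0.6, -0.5,0.6,-16,0,0,0,0.6, -0.5,0.6,-20,0,0,0,0.6, -0.5,0.6,-24,0,0,0,0.6, -0.5,0.6,-26.5,0,0,0,0.6, -0.5,0.6,-26.8,0,0,0,0.6]' 40
python3 -m handwheel '[0,0,-0.2,0,0,0,0.6, 0,0,-0.2,0,0,0,0.6, 0,0,-0.2,0,0,0,0, 0,0,-0.2,0,0,0,0, 0,0,-0.2,0,0,0,0, 0,0,-0.2,0,0,0,0, 0,0,-0.2,0,0,0,0, 0,0,-0.2,0,0,0,0]' 40
python3 -m handwheel '[0,0,4,0,0,0,0, 0,0,8,0,0,0,0, 0,0,12,0,0,0,0, 0,0,16,0,0,0,0, 0,0,20,0,0,0,0, 0,0,24,0,0,0,0, 0,0,26,0,0,0,0, 0,0,26,0,0,0,0]' 40
python3 -c "
from h import *
o,a=pose();print(o['eef_pos'],a)"
```

```text
t: 20.48
eef_pos: [0.4588, -0.3126, 0.0042]
tool_rot: [-0.001, 0.938, -0.345, 0.0]
contact_force: [-0.5, 0.2, 0.3]
gripper_width: 0.601
t: 21.15
eef_pos: [0.4601, -0.3133, 0.0041]
tool_rot: [-0.0, 0.938, -0.345, 0.002]
contact_force: [-0.1, 0.8, 6.3]
gripper_width: 0.177
t: 21.82
eef_pos: [0.4626, -0.3149, 0.2709]
tool_rot: [0.0, 0.938, -0.345, 0.008]
contact_force: [2.0, -0.3, -0.6]
gripper_width: 0.173
[ 0.4625722  -0.31486888  0.2708583 ] -40.41932970633386
```

```bash
python3 -m handwheel '[6,25,0,0,0,57,0, 6,25,0,0,0,57,0, 6,25,0,0,0,57,0, 6,25,0,0,0,57,0, 6,25,0,0,0,57,0, 6,25,0,0,0,57,0, 6,25,0,0,0,57,0, 6,25,0,0,0,57,0]' 40
python3 -m handwheel '[1,25,0,0,0,57,0, 1,25,0,0,0,57,0, 1,25,0,0,0,57,0, 1,25,0,0,0,57,0, 1,25,0,0,0,57,0, 1,25,0,0,0,57,0, 1,25,0,0,0,57,0, 1,25,0,0,0,57,0]' 40
python3 -m handwheel '[0,3,0,0,0,14.5,0, 0,3,0,0,0,14.5,0, 0,3,0,0,0,14.5,0, 0,3,0,0,0,14.5,0, 0,3,0,0,0,14.5,0]' 40
python3 -c "
from h import *
o,a=pose();print(o['eef_pos'],a)"
```

```text
t: 22.48
eef_pos: [0.5228, -0.0602, 0.2707]
tool_rot: [-0.004, 0.989, 0.151, 0.007]
contact_force: [-0.4, -1.4, -1.6]
gripper_width: 0.175
t: 23.15
eef_pos: [0.5313, 0.1943, 0.2704]
tool_rot: [-0.008, 0.795, 0.606, 0.004]
contact_force: [-0.4, -0.3, -1.0]
gripper_width: 0.174
t: 23.57
eef_pos: [0.5313, 0.2229, 0.27]
tool_rot: [-0.008, 0.714, 0.7, 0.003]
contact_force: [-0.1, 0.2, -0.8]
gripper_width: 0.175
[0.53127293 0.22292155 0.26995054] 88.86321645970828
```

Now lower it, release, then go towards driver B.

```bash
python3 -m handwheel '[0.1,0.2,-4,0,0,0,0, 0.1,0.2,-8,0,0,0,0, 0.1,0.2,-11,0,0,0,0, 0.1,0.2,-14,0,0,0,0, 0.1,0.2,-16,0,0,0,0, 0.1,0.2,-17.2,0,0,0,0, 0.1,0.2,-17.6,0,0,0,0, 0.1,0.2,-17.6,0,0,0,0]' 40
python3 -m handwheel '[0,0,0,0,0,0,0, 0,0,0,0,0,0,0.4, 0,0,0,0,0,0,0.4, 0,0,0,0,0,0,0.4, 0,0,0,0,0,0,0.4, 0,0,3,0,0,0,0.4, 0,0,7,0,0,0,0.4, 0,0,11,0,0,0,0.4]' 40
python3 -m handwheel '[0,-4,4,0,0,0,0.5, 0,-8,7,0,0,-7,0.5, -1,-12,7,0,0,-14,0.5, -2,-16,7,0,0,-21,0.5, -3,-20,7,0,0,-28,0.5, -3,-24,7,0,0,-35,0.5, -4,-28,7,0,0,-42,0.5, -5,-32,7,0,0,-49,0.5]' 40
python3 -m handwheel '[-0.5,-7,0,0,0,-56,0.6, -0.5,-7,0,0,0,-56,0.6, -0.5,-7,0,0,0,-56,0.6, -0.5,-7,0,0,0,-56,0.6, -0.5,-7,0,0,0,-56,0.6, -0.5,-7,0,0,0,-56,0.6, -0.5,-7,0,0,0,-56,0.6, -0.5,-7,0,0,0,-56,0.6]' 40
python3 -m handwheel '[0,0,0,0,0,-20,0.6, 0,0,0,0,0,-20,0.6, 0,0,0,0,0,-20,0.6, 0,0,0,0,0,-20,0.6, 0,0,0,0,0,-20,0.6]'
python3 - <<'E'
from h import *
o,a=pose();print(o['eef_pos'],o['tool_rot'],a);detect('wD.png',.485,-.172,.08)
E
```

```text
t: 24.23
eef_pos: [0.5323, 0.2243, 0.0936]
tool_rot: [-0.008, 0.715, 0.699, 0.002]
contact_force: [0.7, -0.7, -0.1]
gripper_width: 0.172
t: 24.9
eef_pos: [0.5314, 0.224, 0.2044]
tool_rot: [-0.009, 0.715, 0.7, 0.001]
contact_force: [2.3, 0.3, 0.7]
gripper_width: 0.399
t: 25.57
eef_pos: [0.4844, -0.0831, 0.275]
tool_rot: [-0.007, 0.941, 0.337, 0.005]
contact_force: [1.2, -0.7, 0.2]
gripper_width: 0.502
t: 26.23
eef_pos: [0.4794, -0.153, 0.2754]
tool_rot: [-0.004, 0.989, -0.147, 0.008]
contact_force: [0.3, 0.0, -0.5]
gripper_width: 0.601
t: 26.65
eef_pos: [0.4794, -0.1528, 0.2756]
tool_rot: [-0.002, 0.949, -0.315, 0.009]
contact_force: [0.5, -0.8, 1.1]
gripper_width: 0.601
[ 0.4793867  -0.15282835  0.27560661] [-0.00205702  0.94906773 -0.31493811  0.00895489] -36.72005494623435
blob [283, 92, 24, 96, 1675] mean [ 0.4852 -0.1745] rect c 490 -177 size 25 102 axis az 146.4
```

```bash
python3 -m handwheel '[-0.2,-1.8,-4,0,0,3,0.6, -0.2,-1.8,-8,0,0,3,0.6, -0.2,-1.8,-12,0,0,3,0.6, -0.2,-1.8,-16,0,0,3,0.6, -0.2,-1.8,-20,0,0,3,0.6, -0.2,-1.8,-24,0,0,3,0.6, -0.2,-1.8,-26.5,0,0,3,0.6, -0.2,-1.8,-26.8,0,0,3,0.6]' 40
python3 -m handwheel '[0,0,0,0,0,0,0.6, 0,0,0,0,0,0,0.6, 0,0,0,0,0,0,0, 0,0,0,0,0,0,0, 0,0,0,0,0,0,0, 0,0,0,0,0,0,0, 0,0,0,0,0,0,0, 0,0,0,0,0,0,0]' 40
python3 -m handwheel '[0,0,4,0,0,0,0, 0,0,8,0,0,0,0, 0,0,12,0,0,0,0, 0,0,16,0,0,0,0, 0,0,20,0,0,0,0, 0,0,24,0,0,0,0, 0,0,26,0,0,0,0, 0,0,26,0,0,0,0]' 40
python3 -c "
from h import *
o,a=pose();print(o['eef_pos'],a)"
```

```text
t: 27.37
eef_pos: [0.4742, -0.1698, 0.0033]
tool_rot: [-0.002, 0.957, -0.289, 0.005]
contact_force: [-0.6, 0.7, 0.3]
gripper_width: 0.6
t: 28.03
eef_pos: [0.4757, -0.1703, 0.0053]
tool_rot: [-0.002, 0.957, -0.289, 0.007]
contact_force: [-1.4, 0.9, 6.1]
gripper_width: 0.274
t: 28.7
eef_pos: [0.4785, -0.171, 0.272]
tool_rot: [-0.002, 0.957, -0.288, 0.013]
contact_force: [0.5, -0.3, -1.0]
gripper_width: 0.269
[ 0.47849315 -0.17102592  0.27199982] -33.545914714084866
```

```bash
python3 -m handwheel '[2,19,0,0,0,57,0, 2,19,0,0,0,57,0, 2,19,0,0,0,57,0, 2,19,0,0,0,57,0, 2,19,0,0,0,57,0, 2,19,0,0,0,57,0, 2,19,0,0,0,57,0, 2,19,0,0,0,57,0]' 40
python3 -m handwheel '[-2.5,18,0,0,0,57,0, -2.5,18,0,0,0,57,0, -2.5,18,0,0,0,57,0, -2.5,18,0,0,0,57,0, -2.5,18,0,0,0,57,0, -2.5,18,0,0,0,57,0, -2.5,18,0,0,0,57,0, -2.5,18,0,0,0,57,0]' 40
python3 -m handwheel '[0,2.5,0,0,0,8,0, 0,2.5,0,0,0,8,0, 0,2.5,0,0,0,8,0, 0,2.5,0,0,0,8,0, 0,2.5,0,0,0,8,0]' 40
python3 -c "
from h import *
o,a=pose();print(o['eef_pos'],a)"
```

```text
t: 29.37
eef_pos: [0.4977, 0.0196, 0.2715]
tool_rot: [-0.008, 0.978, 0.207, 0.01]
contact_force: [-0.7, -0.3, -1.3]
gripper_width: 0.274
t: 30.03
eef_pos: [0.4718, 0.1997, 0.271]
tool_rot: [-0.012, 0.759, 0.651, 0.004]
contact_force: [-0.5, -1.1, -1.5]
gripper_width: 0.267
t: 30.45
eef_pos: [0.4717, 0.2238, 0.2707]
tool_rot: [-0.012, 0.713, 0.701, 0.003]
contact_force: [0.2, -0.2, -0.9]
gripper_width: 0.268
[0.47165661 0.22381008 0.27068769] 89.06867262668659
```

```bash
python3 -m handwheel '[0,0,-4,0,0,-1,0, 0,0,-8,0,0,-1,0, 0,0,-11,0,0,-1,0, 0,0,-14,0,0,-1,0, 0,0,-16,0,0,-1,0, 0,0,-17.2,0,0,-1,0, 0,0,-17.6,0,0,-1,0, 0,0,-17.6,0,0,-1,0]' 40
python3 -m handwheel '[0,0,0,0,0,0,0, 0,0,0,0,0,0,0.42, 0,0,0,0,0,0,0.42, 0,0,0,0,0,0,0.42, 0,0,0,0,0,0,0.42, 0,0,3,0,0,0,0.42, 0,0,7,0,0,0,0.42, 0,0,11,0,0,0,0.42]' 40
python3 -m handwheel '[0,-2,4,0,0,0,0.5, 4,-4,8,0,0,0,0.5, 8,-6,10,0,0,0,0.5, 8,-6,12,0,0,0,0.5, 8,-6,12,0,0,0,0.5, 8,-6,12,0,0,0,0.5]' 40
python3 - <<'E'
from h import *
o,a=pose();print(o['eef_pos'],a)
save('b2.png',read_camera('wrist'))
E
```

```text
t: 31.12
eef_pos: [0.4716, 0.2234, 0.0944]
tool_rot: [-0.012, 0.719, 0.695, 0.002]
contact_force: [0.2, 0.1, -0.6]
gripper_width: 0.275
t: 31.78
eef_pos: [0.4707, 0.2232, 0.2052]
tool_rot: [-0.012, 0.719, 0.695, 0.001]
contact_force: [1.0, -0.2, 0.5]
gripper_width: 0.418
t: 32.28
eef_pos: [0.5525, 0.1626, 0.3271]
tool_rot: [-0.012, 0.72, 0.694, 0.003]
contact_force: [0.1, 0.7, 0.5]
gripper_width: 0.501
[0.55247461 0.16259782 0.32707521] 87.8928932137149
```

View pics/b2.png

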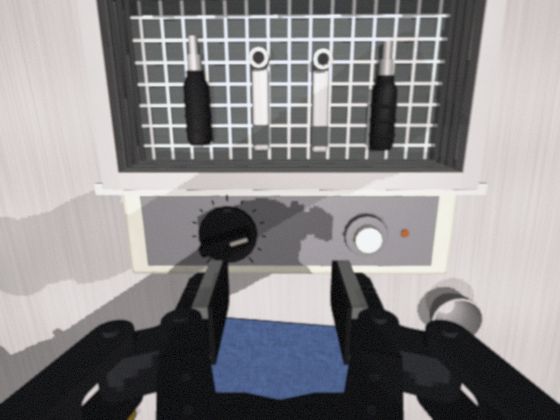

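```bash
python3 -m handwheel '[0,0,4,0,0,-7,0.42, 0,0,8,0,0,-14,0.42, 0,0,10,0,0,-21,0.42, 0,0,10,0,0,-28,0.42, 0,0,10,0,0,-35,0.42, 0,0,10,0,0,-42,0.42, 0,0,10,0,0,-49,0.42, 0,0,10,0,0,-56,0.42]' 30
python3 -m handwheel '[2,3,0,0,0,-7,0.42, 2,6,0,0,0,-14,0.42, 2,9,0,0,0,-21,0.42, 2,12,0,0,0,-28,0.42, 2,15,0,0,0,-33,0.42, 2,18,0,0,0,-33,0.42, 2,21,0,0,0,-33,0.42, 2,23.7,0,0,0,-33,0.42]' 30
python3 - <<'E'
from h import *
o,a=pose();print(o['eef_pos'],o['tool_rot'],a)
C=cam('wrist');i=read_camera('wrist');np.save('w2.npy',i);save('w2.png',i)
print(w2px(C,[.57,.399,.304]),w2px(C,[.51,.401,.304]),w2px(C,[.63,.397,.304]))
E
```

```text
t: 33.0
eef_pos: [0.549, 0.1642, 0.4238]
tool_rot: [-0.01, 0.962, 0.274, 0.006]
contact_force: [-0.4, 0.1, 0.2]
gripper_width: 0.42
t: 33.67
eef_pos: [0.5666, 0.4039, 0.422]
tool_rot: [-0.007, 1.0, -0.009, 0.007]
contact_force: [-1.2, 0.1, -0.5]
gripper_width: 0.421
[0.56655987 0.4039067  0.42200606] [-0.00740436  0.99990833 -0.00876601  0.00718792] -1.010672348713634
[288.40768334 194.92624616] [286.63330119 270.24722646] [290.42831334 109.15225846]
```

View pics/w2.png

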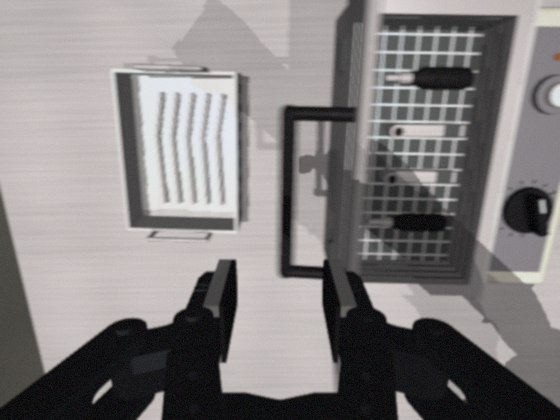

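```bash
python3 -m handwheel '[0.3,-0.5,-3,0,0,-1,0.42, 0.3,-0.5,-6,0,0,-1,0.42, 0.3,-0.5,-8,0,0,-1,0.42, 0.3,-0.5,-10,0,0,-1,0.42, 0.3,-0.5,-12,0,0,-1,0.42, 0.3,-0.5,-13.4,0,0,-1,0.42, 0.3,-0.5,-13.4,0,0,-1,0.42, 0.3,-0.5,-13.4,0,0,-1,0.42]' 25
python3 -m handwheel '[0,0,0,0,0,0,0, 0,0,0,0,0,0,0, 0,0,0,0,0,0,0, 0,0,0,0,0,0,0, 0,0,0,0,0,0,0, 0,0,0,0,0,0,0]' 25
```

```text
t: 34.38
eef_pos: [0.5653, 0.4048, 0.2854]
tool_rot: [-0.008, 1.0, -0.013, 0.004]
contact_force: [0.4, 0.1, 0.5]
gripper_width: 0.422
t: 34.88
eef_pos: [0.5652, 0.4028, 0.2853]
tool_rot: [-0.006, 1.0, -0.014, 0.004]
contact_force: [-1.4, -4.9, -2.0]
gripper_width: 0.13
```

```bash
python3 -m handwheel '[0,-1.6,0.5,0,0,0,0, 0,-3.7,0.9,0,0,0,0, 0,-5.8,1.1,0,0,0,0, 0,-7.9,0.9,0,0,0,0, 0,-9.9,0.5,0,0,0,0, 0,-11.9,-0.2,0,0,0,0, 0,-13.8,-1.1,0,0,0,0, 0,-13.8,-1.1,0,0,0,0]' 25
```

```text
t: 35.55
eef_pos: [0.5639, 0.2607, 0.2783]
tool_rot: [-0.005, 1.0, -0.016, 0.004]
contact_force: [-14.6, -12.8, 23.5]
gripper_width: 0.131
```

```bash
python3 -m handwheel '[0,-1.6,-1.3,0,0,0,0, 0,-3.1,-2.7,0,0,0,0, 0,-4.5,-4.2,0,0,0,0, 0,-5.6,-5.8,0,0,0,0, 0,-6.4,-7.3,0,0,0,0, 0,-7.0,-8.6,0,0,0,0, 0,-7.1,-9.2,0,0,0,0, 0,-7.1,-9.2,0,0,0,0]' 25
python3 -m handwheel '[0,0,-0.4,0,0,0,0, 0,0,-0.6,0,0,0,0, 0,0,-0.6,0,0,0,0]' 25
```

```text
t: 36.22
eef_pos: [0.5611, 0.1819, 0.1843]
tool_rot: [0.001, 1.0, -0.018, -0.0]
contact_force: [-7.1, -16.4, -1.1]
gripper_width: 0.128
t: 36.47
eef_pos: [0.5616, 0.1816, 0.1829]
tool_rot: [0.001, 1.0, -0.019, 0.001]
contact_force: [-11.0, -8.4, 25.8]
gripper_width: 0.125
```

```bash
python3 -m handwheel '[0,0,-0.2,0,0,0,0, 0,0,-0.2,0,0,0,0.5, 0,0,0,0,0,0,0.5, 0,0,0,0,0,0,0.5, 0,0,3,0,0,0,0.5, 0,0,7,0,0,0,0.5, 0,0,10,0,0,0,0.5]' 25
python3 -m handwheel '[-3,-4,1,0,0,0,0.6, -6.4,-7.5,2,0,0,0,0.6, -6.4,-7.5,2,0,0,0,0.6, -6.4,-7.5,2,0,0,0,0.6, -6.4,-7.5,2,0,0,0,0.6]' 30
python3 - <<'E'
from h import *
o,a=pose();print(o['eef_pos'],o['tool_rot'],a)
C=cam('wrist');i=read_camera('wrist');save('w3.png',i)
print('dial',w2px(C,[.498,.106,.131]),'top',w2px(C,[.498,.106,.156]),'btn',w2px(C,[.632,.102,.142]),'bar shut',w2px(C,[.507,.191,.205]),w2px(C,[.627,.187,.205]))
E
```

```text
t: 37.05
eef_pos: [0.5619, 0.1822, 0.2851]
tool_rot: [0.001, 1.0, -0.018, 0.001]
contact_force: [0.7, 0.7, 1.0]
gripper_width: 0.5
t: 37.47
eef_pos: [0.498, 0.1067, 0.3057]
tool_rot: [0.001, 1.0, -0.019, 0.002]
contact_force: [0.2, 1.4, 0.4]
gripper_width: 0.6
[0.49803629 0.10669719 0.30569719] [ 5.55573519e-04  9.99816017e-01 -1.90420435e-02  2.24149923e-03] -2.182062844787186
dial [279.83921154 179.34957437] top [279.92323606 186.78473153] btn [278.39433961   4.49085919] bar shut [153.65332901 197.3372974 ] [131.62245478  -1.9181666 ]
```

View pics/w3.png

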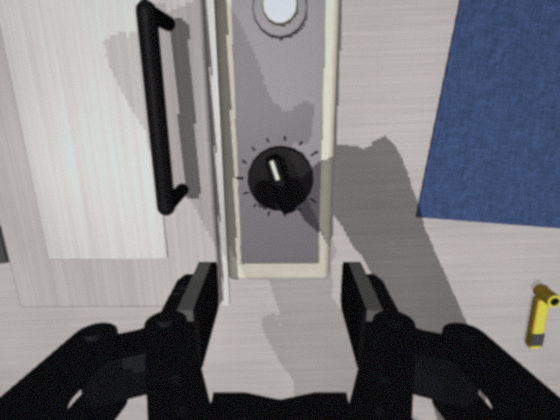

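```bash
python3 -m handwheel '[0,0,-3,0,0,7,0.5, 0,0,-6,0,0,14,0.5, 0,0,-9,0,0,20,0.5, 0,0,-12,0,0,20,0.5, 0,0,-14,0,0,20,0.5, 0,0,-15.5,0,0,20,0.5, 0,0,-16.7,0,0,20,0.5, 0,0,-16.7,0,0,20,0.5]' 60
python3 -m handwheel '[0,0,0,0,0,0,0.5, 0,0,0,0,0,0,0, 0,0,0,0,0,0,0, 0,0,0,0,0,0,0, 0,0,0,0,0,0,0, 0,0,0,0,0,0,0, 0,0,0,0,0,0,0]' 60
python3 -c "
from h import *
o,a=pose();print(o['eef_pos'],a,o['torque'],o['q'][6])"
```

```text
t: 38.18
eef_pos: [0.497, 0.1086, 0.1352]
tool_rot: [-0.0, 0.988, 0.156, -0.001]
contact_force: [-1.0, 0.3, 0.1]
gripper_width: 0.5
t: 38.77
eef_pos: [0.4987, 0.1065, 0.1362]
tool_rot: [0.001, 0.988, 0.155, 0.001]
contact_force: [3.4, -5.4, -0.9]
gripper_width: 0.121
[0.49869337 0.10645535 0.136195  ] 17.87497498971441 [-1.22560149 -0.6854392  -0.05760204] -1.770887692543165
```

```bash
python3 -m handwheel '[0,0,0,0,0,7,0, 0,0,0,0,0,14,0, 0,0,0,0,0,21,0, 0,0,0,0,0,28,0, 0,0,0,0,0,35,0, 0,0,0,0,0,42,0, 0,0,0,0,0,49,0, 0,0,0,0,0,54,0]' 60
python3 -m handwheel '[0,0,0,0,0,7,0, 0,0,0,0,0,14,0, 0,0,0,0,0,21,0, 0,0,0,0,0,28,0, 0,0,0,0,0,35,0, 0,0,0,0,0,42,0, 0,0,0,0,0,49,0, 0,0,0,0,0,54,0]' 60
python3 -c "
from h import *
o,a=pose();print(o['eef_pos'],a,o['torque'],o['q'][6])"
```

```text
t: 39.43
eef_pos: [0.4978, 0.1071, 0.1363]
tool_rot: [-0.0, 0.808, 0.589, 0.001]
contact_force: [-1.5, 1.9, -4.4]
gripper_width: 0.127
t: 40.1
eef_pos: [0.4966, 0.1068, 0.1362]
tool_rot: [-0.001, 0.45, 0.893, -0.0]
contact_force: [-3.7, -0.6, -2.9]
gripper_width: 0.123
[0.49659679 0.10679521 0.13622733] 126.56207482450674 [-0.11376401  0.79616742 -0.00948616] -0.07611190193948295
```

```bash
python3 -m handwheel '[0,0,0,0,0,7,0, 0,0,0,0,0,14,0, 0,0,0,0,0,21,0, 0,0,0,0,0,28,0, 0,0,0,0,0,35,0, 0,0,0,0,0,42,0, 0,0,0,0,0,49,0, 0,0,0,0,0,54,0]' 60
python3 -m handwheel '[0,0,0,0,0,7,0, 0,0,0,0,0,14,0, 0,0,0,0,0,21,0, 0,0,0,0,0,28,0, 0,0,0,0,0,35,0, 0,0,0,0,0,42,0, 0,0,0,0,0,49,0, 0,0,0,0,0,53,0]' 60
python3 -m handwheel '[0,0,0,0,0,3,0, 0,0,0,0,0,3,0, 0,0,0,0,0,3,0, 0,0,0,0,0,3,0, 0,0,0,0,0,3,0]' 60
python3 -c "
from h import *
o,a=pose();print(o['eef_pos'],a%360,o['torque'],o['q'][6])"
```

```text
t: 40.77
eef_pos: [0.4962, 0.1057, 0.1363]
tool_rot: [-0.001, -0.007, 1.0, -0.002]
contact_force: [-1.8, -1.5, -2.7]
gripper_width: 0.122
t: 41.43
eef_pos: [0.4968, 0.1046, 0.1363]
tool_rot: [-0.0, -0.455, 0.891, -0.003]
contact_force: [0.7, -0.1, -4.7]
gripper_width: 0.126
t: 41.85
eef_pos: [0.4968, 0.1046, 0.1364]
tool_rot: [-0.0, -0.477, 0.879, -0.003]
contact_force: [-1.3, 3.6, -4.8]
gripper_width: 0.126
[0.49681033 0.10460211 0.13637212] 236.92940444385619 [ 0.68145756  0.12766039 -1.80457685] 1.5797789059795697
```

```bash
python3 -m handwheel '[0,0,0,0,0,-7,0, 0,0,0,0,0,-14,0, 0,0,0,0,0,-21,0, 0,0,0,0,0,-28,0, 0,0,0,0,0,-35,0, 0,0,0,0,0,-42,0, 0,0,0,0,0,-49,0, 0,0,0,0,0,-54,0]' 60
python3 -m handwheel '[0,0,0,0,0,-7,0, 0,0,0,0,0,-14,0, 0,0,0,0,0,-21,0, 0,0,0,0,0,-28,0, 0,0,0,0,0,-35,0, 0,0,0,0,0,-42,0, 0,0,0,0,0,-49,0, 0,0,0,0,0,-54,0]' 60
python3 -c "
from h import *
o,a=pose();print(o['eef_pos'],a%360,o['torque'],o['q'][6])"
```

```text
t: 42.52
eef_pos: [0.4962, 0.1055, 0.1363]
tool_rot: [-0.001, -0.025, 1.0, -0.003]
contact_force: [-0.7, 4.9, -7.9]
gripper_width: 0.123
t: 43.18
eef_pos: [0.4965, 0.1067, 0.1363]
tool_rot: [-0.002, 0.432, 0.902, -0.001]
contact_force: [3.1, 5.0, -11.6]
gripper_width: 0.122
[0.49649711 0.10667129 0.13631842] 128.77439293014083 [ 0.94695971 -0.7176628   0.09673626] -0.04161076709492742
```

```bash
python3 -m handwheel '[0,0,0,0,0,-7,0, 0,0,0,0,0,-14,0, 0,0,0,0,0,-21,0, 0,0,0,0,0,-28,0, 0,0,0,0,0,-35,0, 0,0,0,0,0,-40,0, 0,0,0,0,0,-40,0, 0,0,0,0,0,-40,0]' 60
python3 -m handwheel '[0,0,0,0,0,0,0.5, 0,0,0,0,0,0,0.5, 0,0,0,0,0,0,0.5, 0,0,0,0,0,0,0.5, 0,0,2,0,0,0,0.5, 0,0,5,0,0,0,0.5, 0,0,9,0,0,0,0.5, 0,0,12,0,0,0,0.5]' 30
python3 -m handwheel '[0,-3,1,0,0,0,0, 0,-3,1,0,0,0,0, 0,-3,1,0,0,0,0, 0,-3,1,0,0,0,0]' 30
python3 - <<'E'
from h import *
o,a=pose();print(o['eef_pos'],o['tool_rot'],a)
C=cam('wrist');i=read_camera('wrist');save('w4.png',i)
print('dial',w2px(C,[.498,.106,.131]),'btn',w2px(C,[.632,.102,.142]))
E
```

```text
t: 43.85
eef_pos: [0.4973, 0.1071, 0.1363]
tool_rot: [-0.001, 0.713, 0.701, 0.0]
contact_force: [4.8, 1.7, -9.9]
gripper_width: 0.124
t: 44.52
eef_pos: [0.4974, 0.1075, 0.2589]
tool_rot: [-0.0, 0.713, 0.701, 0.001]
contact_force: [1.2, 0.9, 0.3]
gripper_width: 0.501
t: 44.85
eef_pos: [0.4969, 0.0774, 0.2686]
tool_rot: [-0.001, 0.713, 0.701, 0.001]
contact_force: [0.3, 0.7, -0.6]
gripper_width: 0.003
[0.4969497  0.07739916 0.2685732 ] [-5.07240401e-04  7.13048706e-01  7.01114074e-01  5.83435098e-04] 89.03294749049644
dial [280.12595608 153.40016545] btn [465.71887452 158.43937696]
```

View pics/w4.png

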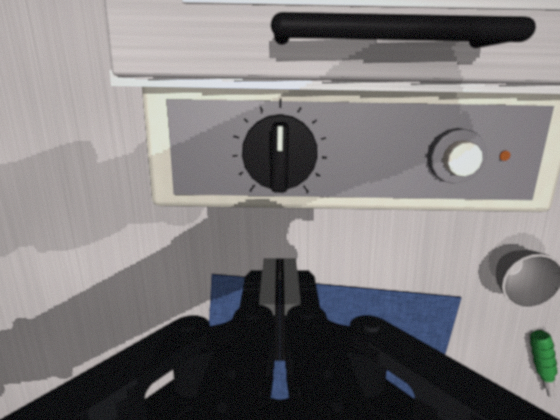

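```bash
python3 - <<'E'
from h import *
C=cam('wrist')
for z in (.195,.205,.215,.225):
    p,q=px2w(C,277,26,z),px2w(C,535,26,z); print(z,p.round(3),q.round(3),np.linalg.norm(p-q).round(4))
b=read_camera('scene');save('s2.png',cv2.resize(b[100:310,200:480],(800,600),interpolation=cv2.INTER_CUBIC))
S=cam('scene'); 
for y in (.185,.191): print((w2px(S,[.50,y,.205])-[200,100])*800/280,(w2px(S,[.622,y-.004,.205])-[200,100])*800/280)
E
```

```text
0.195 [0.497 0.185 0.195] [0.632 0.183 0.195] 0.1347
0.205 [0.497 0.184 0.205] [0.626 0.181 0.205] 0.1285
0.215 [0.497 0.182 0.215] [0.62  0.18  0.215] 0.1222
0.225 [0.497 0.181 0.225] [0.613 0.179 0.225] 0.116
[369.14822145 163.31683902] [435.48773515 247.14837221]
[373.97140104 161.05287502] [440.43437085 244.67206697]
```

View pics/s2.png

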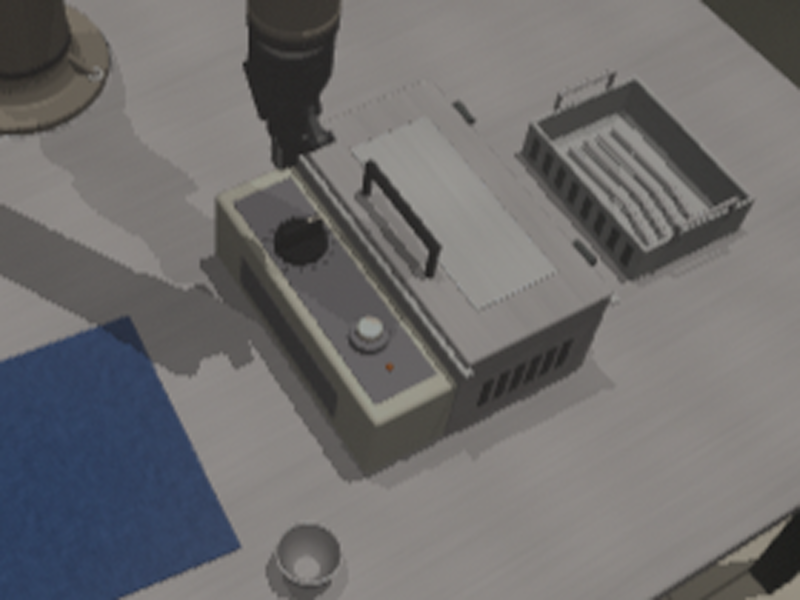

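```bash
python3 -m handwheel '[4,2.5,0,0,0,0,0, 8,2.5,0,0,0,0,0, 11,2.5,0,0,0,0,0, 13.4,2.5,-3,0,0,0,0, 13.4,2.5,-6,0,0,0,0, 13.4,2.5,-9,0,0,0,0, 13.4,2.5,-11,0,0,0,0, 13.4,2.5,-11,0,0,0,0]' 30
python3 -m handwheel '[0,0,0,0,0,0,0, 0,0,0,0,0,0,0]'
```

```text
t: 45.62
eef_pos: [0.627, 0.1031, 0.152]
tool_rot: [-0.004, 0.712, 0.702, -0.004]
contact_force: [-0.7, 0.0, 0.6]
gripper_width: -0.001
t: 45.78
eef_pos: [0.6266, 0.1039, 0.1519]
tool_rot: [-0.005, 0.711, 0.703, -0.004]
contact_force: [0.7, -0.1, -0.1]
gripper_width: 0.006
```

```bash
python3 -m handwheel '[0.4,-0.2,-0.4,0,0,0,0, 0.4,-0.2,-0.8,0,0,0,0, 0.4,-0.2,-1.1,0,0,0,0, 0.4,-0.2,-1.4,0,0,0,0, 0.4,-0.2,-1.6,0,0,0,0, 0.4,-0.2,-1.7,0,0,0,0]'
python3 -m handwheel '[0,0,0,0,0,0,0, 0,0,-0.1,0,0,0,0]'
```

```text
t: 46.28
eef_pos: [0.6316, 0.1018, 0.136]
tool_rot: [-0.004, 0.712, 0.703, -0.003]
contact_force: [-1.5, -2.2, 13.6]
gripper_width: -0.004
t: 46.45
eef_pos: [0.6317, 0.1019, 0.136]
tool_rot: [-0.004, 0.712, 0.703, -0.003]
contact_force: [-1.7, -1.3, 14.7]
gripper_width: -0.001
```

```bash
python3 -m handwheel '[0,0,-0.3,0,0,0,0, 0,0,-0.3,0,0,0,0]'
python3 -m handwheel '[0,0,3,0,0,0,0, 0,0,7,0,0,0,0, 0,-3,11,0,0,0,0, 0,-7,15,0,0,0,0, 0,-10,15,0,0,0,0, 0,-10,15,0,0,0,0, 0,-10,15,0,0,0,0, 0,-10,15,0,0,0,0]'
python3 - <<'E'
from h import *
i=read_camera('wrist');b=read_camera('scene')
save('fin.png',np.hstack([cv2.resize(i,(400,300)),cv2.resize(b[100:310,200:480],(400,300))]))
E
```

```text
t: 46.62
eef_pos: [0.6318, 0.1018, 0.1359]
tool_rot: [-0.003, 0.712, 0.702, -0.003]
contact_force: [-6.8, -2.1, 19.4]
gripper_width: 0.004
t: 47.28
eef_pos: [0.6313, 0.0014, 0.2855]
tool_rot: [-0.003, 0.712, 0.702, -0.004]
contact_force: [-0.1, 0.4, -0.3]
gripper_width: -0.003
```

View pics/fin.png

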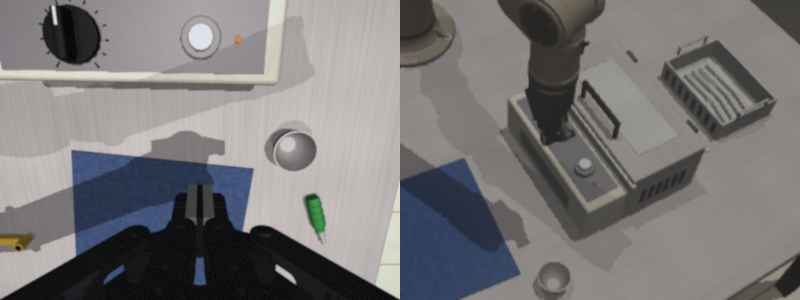

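The dial still points at the lid, the lid is shut, the button is up, and the mat is empty with the arm clear. Handing in.

```bash
python3 -c "
from station import *
print(hand_in())"
```

```text
the job is handed in; nothing more can be done
None
```

I finished the whole sequence and handed it in at about 47 s of the 210 s allowed. The hand-in gives no verdict, so what follows rests on my own checks.

- **Lid up:** I raised it by its handle to about 92°, judged from the measured handle position.
- **Instruments:** Both drivers and both guides were laid along y in the basket. A wrist picture before closing showed all four inside and level.
- **Lid shut:** It pressed against its stop at about 26 N. The handle bar then matched the shut position in the scene picture to within a few pixels.
- **Dial:** I turned it anticlockwise to the stop, where the torque rose to about 1.8 N m. I then turned it six clicks back. The pointer aims straight at the lid in the later pictures.
- **Start button:** It bottomed at 13.6 to 19 N with the height no longer changing, and it is up again in the last picture.

The bowl, yellow guide and green driver look undisturbed. The tray also looks undisturbed in the last pictures, and I never worked near the tape stand.

None of the checks failed. One small disagreement: the shut handle bar sat about 6 mm nearer the front than my first estimate. I put that down to camera error. I viewed 15 pictures, one over the budget of 14.

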